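# Lock the shredding disc of the food mill with its pin

### The arm

A 6-joint arm with a two-finger parallel gripper is mounted at the origin on a cart in front of the work surface, level with it; the furniture and walls round the work are solid. World frame = base frame: x ahead of the robot, y to its left, z up, the work surface at z = 0. Lengths are in m, angles in rad, forces in N, time in s.
With the tool pointing down it reaches from about 0.225 to 0.875 m from the base axis. Payload 3.4 kg.
Tool frame: the origin (TCP) lies at the very end of the fingers, on their centre line; the grasp point (between the pads) lies 19 mm behind it (manip.pinch_z is the distance from the TCP to the grasp point, in m); z points along the fingers, y is the line along which they close (so a half turn about z gives the same grasp; the last joint's range is limited). The gripper opens to 85 mm and grips with 20 to 120 N. Pads are 22 mm wide; open, the fingers measure 114 mm over their backs; the gripper's body (76 mm by 85 mm) begins 54 mm behind the grasp point. The pads swing forward as they close: fully open they stand 13 mm farther back than shut.
Start: joints at [-1.27, 0.276, 1.505, -0, 1.361, -0.121], TCP at [0.235, -0.525, 0.231] pointing down, gripper open.
Joint ranges: [-2.89, 2.89], [-0.75, 2.08], [0.22, 2.7], [-1.18, 4.32], [0.11, 2.71], [-2.7, 2.7]. Speed limits (rad/s): [2.57, 2.57, 3.14, 3.14, 3.14, 3.14].

### API

Orientations are given as a unit quaternion [w, x, y, z].
In Python, from rig import manip gives the robot as it stands. The module is installed in compiled form; this text tells all that it offers.
- The arm moves only by the shell command python3 -m jog 'ROWS' [FORCE]. ROWS is JSON, a list of rows, each an object of numbers: "dx", "dy", "dz": the shift along the tool's x, y, z each as a share of 25 cm, from -1 to 1; "ax", "ay", "az": the turn, a rotation vector about the tool's x, y, z each as a share of 90 degrees, from -1 to 1; "grip": the opening, from -1 (shut) to 1 (fully open), so that 0 is half open. A call has 1 to 5 rows; each row is the pose to reach, as a shift and turn from the pose commanded when the call began, along the tool's axes at that moment; what a row does not reach only later rows make up. A row lasts 1/12 s, in which the tool goes at most 41.7 mm and 7.16 degrees, less where a joint would pass 70% of its speed; a pose out of reach is approached as far as the arm can. A call with a number of a shift or a turn outside -1 to 1 is refused whole. A call with a gripper value outside its range is refused whole. The fingers move at their own pace and stop on an object; FORCE is the grip in N (left out, the last holds). Time passes only in rows, so rows that repeat a pose let the fingers close. It gives the time, the measured TCP pose, the force, the opening and the grip force at its end, in the units of the state.
- manip.get_state(): the state, without advancing time (a new reading comes with each control period).
- manip.get_image(name): name is "side" or "top"; returns a dict with "img" (420x560x3 uint8, red, green, blue), "mtx" (3x3 intrinsics, pixels), "world_to_cam" (4x4, takes a point from world to camera coordinates). Camera axes: x right, y down, z forward; pixel columns grow to the right and rows downward; lengths in m; the calibration is good to about 2 mm. A picture is of the moment at which its call begins. There is no depth.
- manip.sign_off(): hands the job in; it is judged then, once.
The state is a dict: "clock": time; "qpos": joint angles; "qd": joint speeds; "effort": joint torques, N m; "position": TCP position; "ee_rot": TCP orientation; "contact_force": force on the tool from outside, world axes, zero at the start; "moment": the same for the moment, N m; "width": finger opening in m; "gripper_force": force on a finger pad.
Only numpy, scipy, OpenCV 4.12 (cv2) and the standard library are available. Lean on these libraries where they do the work, as an engineer would, in place of code of your own. Each camera call takes 0.05 s, during which the arm holds its last target. There are 200 camera calls.

### The job

The shredding disc lies loose in the round food mill base and has to be locked. Turn the disc by its bar until its hole faces the lug on the rim and so lies over the hole in the base, then take the long pin from the wooden block and put it down through both holes until it is fully home, its flange flat on the disc. Leave the short pin in the block.

Things in the scene. Friction and masses are not known exactly. Their poses are not given: they have to be found in the camera images.
- housing: Round dark grey food mill base, 177 mm across, fixed. Origin: centre of its underside on the worktop, on the disc's axis; z up. A small dark lug juts from its rim on its -x side. The base's vertical through hole, 28 mm across, lies on the lug's side at [-0.044, 0] of its frame, hidden until the disc is lined up. Heights above the worktop: disc top 54 mm, ring round it 59, lug 62.
- disc (a joint): Turn of the steel disc, rad: 0 = its one hole (28 mm, 44 mm from the axis) lies over the base's hole; positive = counter-clockwise from there, seen from above. Turns all round, light friction, stays put, cannot lift out. Upright black bar on its axis: 12 mm thick, 50 long, square to the line from axis to hole (at 0 along the base's y); it stands 60 to 94 mm above the worktop.
- pin_centre (a point): Centre of the long pin's black knob (26 mm across, 30 tall); z up. 81 mm below it the foot (10 mm across); shank 50 mm, widening to 20 under a flange 42 mm across, whose underside is 31 mm below this point. 0.11 kg. Stands 22 mm deep in either hole of a fixed wooden block (50 x 120 x 40 mm), the point 99 mm above the worktop; fully home in the mill it is 85 mm above it.
- short_pin_centre (a point): Centre of the short pin's knob: same knob and flange, but a shank of only 24 mm, so it stands 26 mm lower (73 mm above the worktop). It is in the other hole of the block, 70 mm from the long pin, along the block's long side (roughly the world's y, turned up to 0.3 rad).

How it is judged:
At the end, for the whole second after the job is handed in: The long pin stands upright (within 10 degrees) through both holes, its knob centre within 14 mm of the base hole in the base's x and y and at most 7 mm above fully home; the disc is within 15 degrees of lined up; the short pin has moved less than 15 mm (z of pin_centre in the frame of housing below 0.092 m and x of pin_centre in the frame of housing between -0.058 and -0.03 m and y of pin_centre in the frame of housing between -0.014 and 0.014 m and angle between pin_centre's own z axis and vertical below 0.17 rad and value of joint disc between -0.26 and 0.26 rad and distance of short_pin_centre from where it was at the start of the episode below 0.015 m); the robot touches nothing.
It also fails if it takes over 54 s, if anything falls off the work surface, if the arm or the gripper's body presses on something with over 40 N, if the wrist force passes 120 N, or if a joint passes its speed limit or range.

## Working session

There is one attempt and no reset: what is moved stays moved. The work goes in short steps, Python scripts to look and compute and a shell command to move; the robot and the scene stay as the last step left them, time stands still between calls to the robot, and variables do not carry over. Pictures are saved under pics/ and viewed, at most 10 in all, crops included, and the job is handed in when it is done.

```bash
mkdir -p pics; python3 - <<'E'
from rig import manip
import cv2
s=manip.get_state();print(s['clock'],s['position'],s['ee_rot'],s['width'])
for n in('top','side'):
    d=manip.get_image(n);cv2.imwrite(f'pics/{n}0.png',d['img'][:,:,::-1]);print(n,d['mtx'].tolist(),d['world_to_cam'].round(4).tolist())
E
```

```text
0.0 [ 0.23525573 -0.52408664  0.23042469] [-9.24828861e-04  9.77839027e-01  2.09356100e-01 -7.35414659e-05] 0.08528210518935801
top [[393.2075473343309, 0.0, 287.0850938799683], [0.0, 393.2075473343309, 210.80021458660687], [0.0, 0.0, 1.0]] [[0.0263, -0.9997, -0.0008, 0.1465], [-0.9949, -0.0261, -0.097, 0.4965], [0.0969, 0.0034, -0.9953, 0.8797], [0.0, 0.0, 0.0, 1.0]]
side [[405.10482845074097, 0.0, 279.6316163706105], [0.0, 405.10482845074097, 206.89752169158604], [0.0, 0.0, 1.0]] [[-0.9986, -0.0495, 0.0203, 0.468], [-0.0448, 0.5673, -0.8223, 0.0066], [0.0292, -0.822, -0.5687, 1.0366], [0.0, 0.0, 0.0, 1.0]]
```

View pics/top0.png

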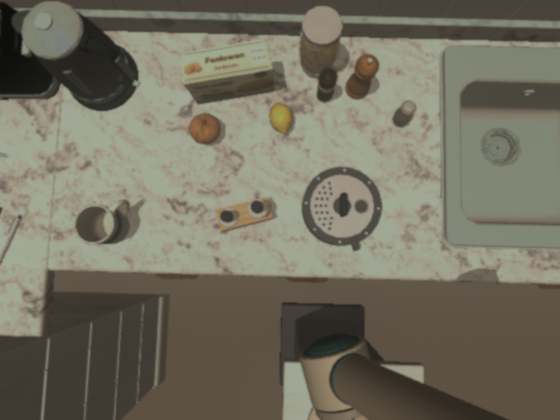

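View pics/side0.png

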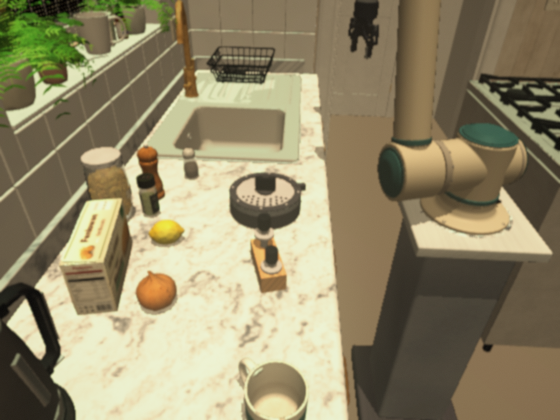

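The top view shows the mill at about (342,206), the lug at (355,245), the disc hole at (361,207), and the block with its knobs at (228,216) and (257,208). I'll zoom in on both views.

```bash
python3 - <<'E'
import cv2,numpy as np
t=cv2.imread('pics/top0.png')[155:255,205:390];s=cv2.imread('pics/side0.png')[160:300,215:315]
t=cv2.resize(t,None,fx=4,fy=4,interpolation=2)[:, :740];s=cv2.resize(s,None,fx=4,fy=4,interpolation=2)
cv2.imwrite('pics/t1.png',cv2.convertScaleAbs(t,alpha=1.8));cv2.imwrite('pics/s1.png',cv2.convertScaleAbs(s,alpha=1.5))
E
```

```text
(no output)
```

View pics/t1.png

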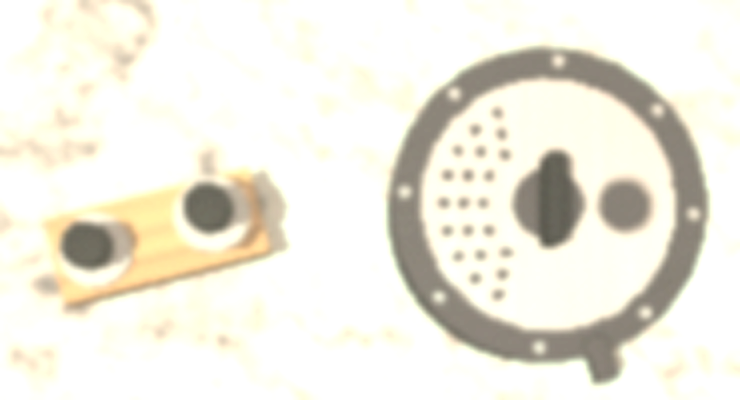

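View pics/s1.png

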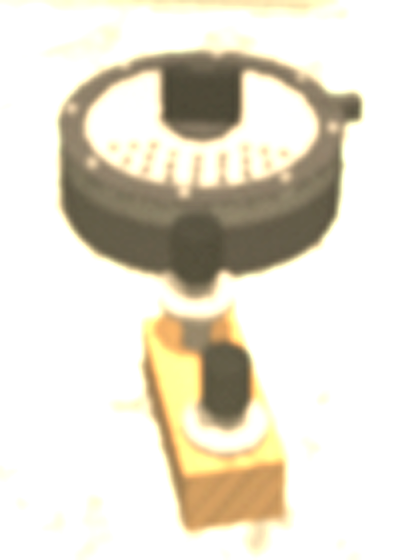

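The long pin is the one nearer the mill, because its shank shows above the block. In the 4x crop its knob is at (209,207) and the short pin's knob is at (88,246). The ring centre is at (548,204), the lug tip at (602,380) and the disc hole at (625,205). I'll compute positions from these with masks.

```bash
cat > h.py <<'E'
import numpy as np,cv2
from rig import manip
def ray(d,u,v,z):
    T=np.array(d['world_to_cam']);R=T[:3,:3];c=-R.T@T[:3,3]
    r=R.T@np.linalg.inv(d['mtx'])@[u,v,1];return c+r*(z-c[2])/r[2]
def px(d,p):
    q=d['mtx']@(np.array(d['world_to_cam'])@[*p,1])[:3];return q[:2]/q[2]
E
python3 - <<'E'
from h import *
d=manip.get_image('top');g=d['img'].astype(int).sum(2)
f=lambda x,y,z:ray(d,205+(x+.5)/4-.5,155+(y+.5)/4-.5,z)[:2].round(4)
c=f(548,204,.059);print('c',c)
print('lug tip',f(603,380,.062),'root',f(592,335,.06),'hole',f(625,205,.054),'barends',f(556,155,.094),f(551,240,.094))
print('long',f(208,207,.114),'short',f(87,246,.088))
# masks
m=((g<190)*255).astype('uint8');roi=np.zeros_like(m);roi[158:255,295:390]=m[158:255,295:390]
n,l,st,ce=cv2.connectedComponentsWithStats(roi)
for i in range(1,n):
    if st[i,4]>60: print('comp',st[i],ce[i].round(1))
k=np.zeros_like(m);k[190:232,210:275]=((g<130)*255)[190:232,210:275]
n,l,st,ce=cv2.connectedComponentsWithStats(k)
for i in range(1,n):
    if st[i,4]>15: print('knob',st[i],ce[i].round(1),ray(d,*ce[i],.112)[:2].round(4))
E
```

```text
c [0.5037 0.039 ]
lug tip [0.4077 0.0082] root [0.432  0.0141] hole [ 0.5049 -0.0045] barends [0.5261 0.0399] [0.4806 0.042 ]
long [0.4913 0.2225] short [0.4715 0.2884]
comp [339 194  10  22 169] [343.  204.8]
```

```bash
cat >> h.py <<'E'
def go(x,y,z,yaw):
    """print tool-frame move (jog units) to world TCP x,y,z, tool-down, tool x at yaw deg"""
    from scipy.spatial.transform import Rotation as R
    s=manip.get_state();q=s['ee_rot'];A=R.from_quat([*q[1:],q[0]])
    B=R.from_euler('z',yaw,degrees=True)*R.from_euler('x',180,degrees=True)
    d=A.inv().apply(np.array([x,y,z])-s['position'])/.25
    a=(A.inv()*B).as_rotvec(degrees=True)/90
    X=A.apply([1,0,0]);print('t',round(s['clock'],2),'pos',s['position'].round(4),'yaw',np.degrees(np.arctan2(X[1],X[0])).round(1),'w',s['width'].round(4),'F',s['contact_force'].round(1),'g',np.round(s['gripper_force'],1))
    print('d',d.round(3),'a',a.round(3))
E
J="python3 -m jog"
$J '[{"dx":0.381,"dy":-0.323,"az":-0.347},{"dx":0.381,"dy":-0.323,"az":-0.347},{"dx":0.381,"dy":-0.323,"az":-0.347},{"dx":0.381,"dy":-0.323,"az":-0.347},{"dx":0.381,"dy":-0.323,"az":-0.347}]'
$J '[{"dx":0.493,"dy":-0.079,"az":-0.347},{"dx":0.493,"dy":-0.079,"az":-0.347},{"dx":0.493,"dy":-0.079,"az":-0.347},{"dx":0.493,"dy":-0.079,"az":-0.347},{"dx":0.493,"dy":-0.079,"az":-0.347}]'
python3 -c "from h import *;go(.5037,.0395,.2,180)"
```

```text
schema error: expected keys dx, dy, dz, ax, ay, az, grip
schema error: expected keys dx, dy, dz, ax, ay, az, grip
Traceback (most recent call last):
  File "h.py", line 15, in go
    X=A.apply([1,0,0]);print('t',round(s['clock'],2),'pos',s['position'].round(4),'yaw',np.degrees(np.arctan2(X[1],X[0])).round(1),'w',s['width'].round(4),'F',s['contact_force'].round(1),'g',np.round(s['gripper_force'],1))
                                                                                                                                       ^^^^^^^^^^^^^^^^
AttributeError: 'float' object has no attribute 'round'
```

```bash
sed -i "s/s\['width'\].round(4)/round(float(s['width']),4)/" h.py
J="python3 -m jog"
$J '[{"dx":0.381,"dy":-0.323,"dz":0,"ax":0,"ay":0,"az":-0.347,"grip":0},{"dx":0.381,"dy":-0.323,"dz":0,"ax":0,"ay":0,"az":-0.347,"grip":0},{"dx":0.381,"dy":-0.323,"dz":0,"ax":0,"ay":0,"az":-0.347,"grip":0},{"dx":0.381,"dy":-0.323,"dz":0,"ax":0,"ay":0,"az":-0.347,"grip":0},{"dx":0.381,"dy":-0.323,"dz":0,"ax":0,"ay":0,"az":-0.347,"grip":0}]'
$J '[{"dx":0.493,"dy":-0.079,"dz":0,"ax":0,"ay":0,"az":-0.347,"grip":0},{"dx":0.493,"dy":-0.079,"dz":0,"ax":0,"ay":0,"az":-0.347,"grip":0},{"dx":0.493,"dy":-0.079,"dz":0,"ax":0,"ay":0,"az":-0.347,"grip":0},{"dx":0.493,"dy":-0.079,"dz":0,"ax":0,"ay":0,"az":-0.347,"grip":0},{"dx":0.493,"dy":-0.079,"dz":0,"ax":0,"ay":0,"az":-0.347,"grip":0}]'
python3 -c "from h import *;go(.5037,.0395,.2,180)"
```

```text
clock: 0.57
position: [0.29, -0.4094, 0.2314]
ee_rot: [-0.0, 0.883, 0.468, 0.0]
contact_force: [0.1, -0.5, 0.1]
width: 0.0424
gripper_force: 0.0
clock: 0.98
position: [0.3437, -0.2967, 0.2313]
ee_rot: [-0.0, 0.724, 0.689, 0.0]
contact_force: [-1.0, -1.1, 0.4]
width: 0.0429
gripper_force: 0.0
t 0.98 pos [ 0.3437 -0.2967  0.2313] yaw 87.2 w 0.0429 F [-1.  -1.1  0.4] g 0.0
d [1.375 0.573 0.126] a [ 0.    -0.    -1.032]
```

```bash

J="python3 -m jog"
$J '[{"dx":0.463,"dy":0.188,"dz":0.05,"ax":0,"ay":0,"az":-0.347,"grip":0},{"dx":0.463,"dy":0.188,"dz":0.05,"ax":0,"ay":0,"az":-0.347,"grip":0},{"dx":0.463,"dy":0.188,"dz":0.05,"ax":0,"ay":0,"az":-0.347,"grip":0},{"dx":0.463,"dy":0.188,"dz":0.05,"ax":0,"ay":0,"az":-0.347,"grip":0},{"dx":0.463,"dy":0.188,"dz":0.05,"ax":0,"ay":0,"az":-0.347,"grip":0}]' >/dev/null
$J '[{"dx":0.298,"dy":0.4,"dz":0.05,"ax":0,"ay":0,"az":-0.347,"grip":0},{"dx":0.298,"dy":0.4,"dz":0.05,"ax":0,"ay":0,"az":-0.347,"grip":0},{"dx":0.298,"dy":0.4,"dz":0.05,"ax":0,"ay":0,"az":-0.347,"grip":0},{"dx":0.298,"dy":0.4,"dz":0.05,"ax":0,"ay":0,"az":-0.347,"grip":0},{"dx":0.298,"dy":0.4,"dz":0.05,"ax":0,"ay":0,"az":-0.347,"grip":0}]' >/dev/null
$J '[{"dx":0.048,"dy":0.497,"dz":0.05,"ax":0,"ay":0,"az":-0.347,"grip":0},{"dx":0.048,"dy":0.497,"dz":0.05,"ax":0,"ay":0,"az":-0.347,"grip":0},{"dx":0.048,"dy":0.497,"dz":0.05,"ax":0,"ay":0,"az":-0.347,"grip":0},{"dx":0.048,"dy":0.497,"dz":0.05,"ax":0,"ay":0,"az":-0.347,"grip":0},{"dx":0.048,"dy":0.497,"dz":0.05,"ax":0,"ay":0,"az":-0.347,"grip":0}]' >/dev/null
python3 -c "from h import *;go(.5037,.0395,.064,180)"
```

```text
t 2.23 pos [0.5042 0.0413 0.193 ] yaw -179.2 w 0.0426 F [ 0.2 -0.6 -0. ] g 0.0
d [ 0.002 -0.007  0.516] a [ 0.    -0.001  0.009]
```

```bash

J="python3 -m jog"
$J '[{"dx":0.002,"dy":-0.005,"dz":0.12,"ax":0,"ay":0,"az":0.005,"grip":0},{"dx":0.002,"dy":-0.005,"dz":0.24,"ax":0,"ay":0,"az":0.005,"grip":0},{"dx":0.002,"dy":-0.005,"dz":0.35,"ax":0,"ay":0,"az":0.005,"grip":0},{"dx":0.002,"dy":-0.005,"dz":0.45,"ax":0,"ay":0,"az":0.005,"grip":0},{"dx":0.002,"dy":-0.005,"dz":0.515,"ax":0,"ay":0,"az":0.005,"grip":0}]'
$J '[{"dx":0,"dy":0,"dz":0,"ax":0,"ay":0,"az":0,"grip":-1},{"dx":0,"dy":0,"dz":0,"ax":0,"ay":0,"az":0,"grip":-1},{"dx":0,"dy":0,"dz":0,"ax":0,"ay":0,"az":0,"grip":-1},{"dx":0,"dy":0,"dz":0,"ax":0,"ay":0,"az":0,"grip":-1},{"dx":0,"dy":0,"dz":0,"ax":0,"ay":0,"az":0,"grip":-1}]' 30
python3 -c "from h import *;go(.5037,.0395,.064,180)"
```

```text
clock: 2.65
position: [0.5016, 0.0377, 0.0625]
ee_rot: [-0.002, 0.001, 1.0, 0.0]
contact_force: [-0.3, 0.3, 0.2]
width: 0.0426
gripper_force: 0.0
clock: 3.07
position: [0.5032, 0.04, 0.065]
ee_rot: [-0.0, 0.002, 1.0, 0.002]
contact_force: [2.2, 8.6, -10.4]
width: 0.0113
gripper_force: 33.0
t 3.07 pos [0.5032 0.04   0.065 ] yaw 179.8 w 0.0113 F [  2.2   8.6 -10.4] g 33.0
d [-0.002 -0.002  0.004] a [ 0.003 -0.    -0.003]
```

```bash

J="python3 -m jog"
$J '[{"dx":0,"dy":0.003,"dz":0,"ax":0,"ay":0,"az":0.06,"grip":-1},{"dx":0,"dy":0.003,"dz":0,"ax":0,"ay":0,"az":0.12,"grip":-1},{"dx":0,"dy":0.003,"dz":0,"ax":0,"ay":0,"az":0.18,"grip":-1},{"dx":0,"dy":0.003,"dz":0,"ax":0,"ay":0,"az":0.24,"grip":-1},{"dx":0,"dy":0.003,"dz":0,"ax":0,"ay":0,"az":0.3,"grip":-1}]'
$J '[{"dx":0,"dy":0,"dz":0,"ax":0,"ay":0,"az":0.06,"grip":-1},{"dx":0,"dy":0,"dz":0,"ax":0,"ay":0,"az":0.12,"grip":-1},{"dx":0,"dy":0,"dz":0,"ax":0,"ay":0,"az":0.18,"grip":-1},{"dx":0,"dy":0,"dz":0,"ax":0,"ay":0,"az":0.24,"grip":-1},{"dx":0,"dy":0,"dz":0,"ax":0,"ay":0,"az":0.3,"grip":-1}]'
python3 -c "from h import *;go(.5037,.0395,.064,108.4)"
```

```text
clock: 3.48
position: [0.5033, 0.0406, 0.065]
ee_rot: [-0.0, 0.237, 0.971, 0.002]
contact_force: [1.2, 7.9, -12.0]
width: 0.0119
gripper_force: 32.9
clock: 3.9
position: [0.5036, 0.0409, 0.065]
ee_rot: [-0.001, 0.458, 0.889, 0.002]
contact_force: [3.3, 9.4, -12.5]
width: 0.0115
gripper_force: 32.9
t 3.9 pos [0.5036 0.0409 0.065 ] yaw 125.5 w 0.0115 F [  3.3   9.4 -12.5] g 32.9
d [-0.005 -0.003  0.004] a [ 0.002 -0.002  0.19 ]
```

```bash

J="python3 -m jog"
$J '[{"dx":0,"dy":0,"dz":0,"ax":0,"ay":0,"az":0.06,"grip":-1},{"dx":0,"dy":0,"dz":0,"ax":0,"ay":0,"az":0.12,"grip":-1},{"dx":0,"dy":0,"dz":0,"ax":0,"ay":0,"az":0.19,"grip":-1},{"dx":0,"dy":0,"dz":0,"ax":0,"ay":0,"az":0.19,"grip":-1},{"dx":0,"dy":0,"dz":0,"ax":0,"ay":0,"az":0.19,"grip":-1}]'
python3 -c "from h import *;go(.5037,.0415,.064,108.4)"
$J '[{"dx":0,"dy":0,"dz":0,"ax":0,"ay":0,"az":0,"grip":0},{"dx":0,"dy":0,"dz":0,"ax":0,"ay":0,"az":0,"grip":0},{"dx":0,"dy":0,"dz":-0.12,"ax":0,"ay":0,"az":0,"grip":0},{"dx":0,"dy":0,"dz":-0.28,"ax":0,"ay":0,"az":0,"grip":0},{"dx":0,"dy":0,"dz":-0.44,"ax":0,"ay":0,"az":0,"grip":0}]'
python3 -c "from h import *;go(.4913,.2225,.2,108.4)"
```

```text
clock: 4.32
position: [0.5039, 0.0411, 0.065]
ee_rot: [-0.001, 0.583, 0.812, 0.002]
contact_force: [3.1, 10.0, -12.1]
width: 0.0114
gripper_force: 32.8
t 4.32 pos [0.5039 0.0411 0.065 ] yaw 108.6 w 0.0114 F [  3.1  10.  -12.1] g 32.8
d [ 0.002 -0.     0.004] a [ 0.002 -0.003  0.003]
clock: 4.73
position: [0.503, 0.038, 0.177]
ee_rot: [0.0, 0.582, 0.813, -0.0]
contact_force: [1.8, -0.1, -0.1]
width: 0.0429
gripper_force: 0.0
t 4.73 pos [0.503 0.038 0.177] yaw 108.8 w 0.0429 F [ 1.8 -0.1 -0.1] g 0.0
d [ 0.714  0.193 -0.092] a [-0.     0.     0.004]
```

```bash

J="python3 -m jog"
$J '[{"dx":0.238,"dy":0.065,"dz":-0.03,"ax":0,"ay":0,"az":0.335,"grip":0},{"dx":0.238,"dy":0.065,"dz":-0.03,"ax":0,"ay":0,"az":0.335,"grip":0},{"dx":0.238,"dy":0.065,"dz":-0.03,"ax":0,"ay":0,"az":0.335,"grip":0},{"dx":0.238,"dy":0.065,"dz":-0.03,"ax":0,"ay":0,"az":0.335,"grip":0},{"dx":0.238,"dy":0.065,"dz":-0.03,"ax":0,"ay":0,"az":0.335,"grip":0}]' >/dev/null
$J '[{"dx":0.238,"dy":-0.064,"dz":-0.03,"ax":0,"ay":0,"az":0.335,"grip":0},{"dx":0.238,"dy":-0.064,"dz":-0.03,"ax":0,"ay":0,"az":0.335,"grip":0},{"dx":0.238,"dy":-0.064,"dz":-0.03,"ax":0,"ay":0,"az":0.335,"grip":0},{"dx":0.238,"dy":-0.064,"dz":-0.03,"ax":0,"ay":0,"az":0.335,"grip":0},{"dx":0.238,"dy":-0.064,"dz":-0.03,"ax":0,"ay":0,"az":0.335,"grip":0}]' >/dev/null
$J '[{"dx":0.174,"dy":-0.175,"dz":-0.03,"ax":0,"ay":0,"az":0.335,"grip":0},{"dx":0.174,"dy":-0.175,"dz":-0.03,"ax":0,"ay":0,"az":0.335,"grip":0},{"dx":0.174,"dy":-0.175,"dz":-0.03,"ax":0,"ay":0,"az":0.335,"grip":0},{"dx":0.174,"dy":-0.175,"dz":-0.03,"ax":0,"ay":0,"az":0.335,"grip":0},{"dx":0.174,"dy":-0.175,"dz":-0.03,"ax":0,"ay":0,"az":0.335,"grip":0}]' >/dev/null
python3 - <<'E'
from h import *
go(.4913,.2225,.086,18.4)
t=manip.get_image('top');s=manip.get_image('side')
A=cv2.resize(t['img'][155:255,205:390],(740,400),interpolation=2)
B=cv2.resize(s['img'][130:280,215:315],(400,600),interpolation=2)
cv2.imwrite('pics/t2.png',cv2.convertScaleAbs(A[:,:,::-1],alpha=1.8));cv2.imwrite('pics/s2.png',cv2.convertScaleAbs(B[:,:,::-1],alpha=1.5))
E
```

```text
t 5.98 pos [0.4923 0.2233 0.1992] yaw 18.1 w 0.043 F [ 1.5 -1.   0.1] g 0.0
d [-0.006  0.001  0.453] a [ 0.    -0.002 -0.003]
```

View pics/t2.png

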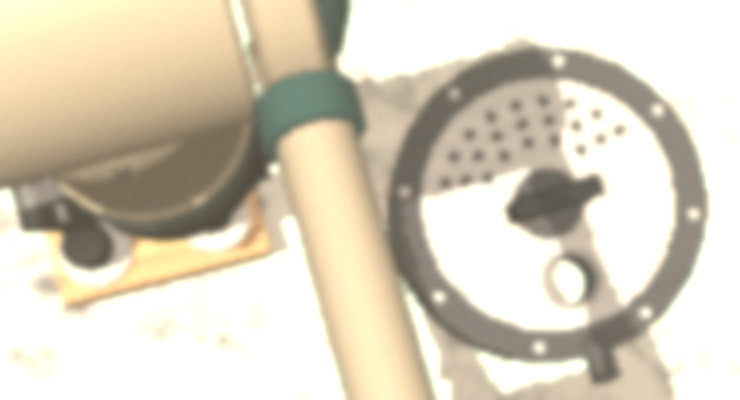

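View pics/s2.png

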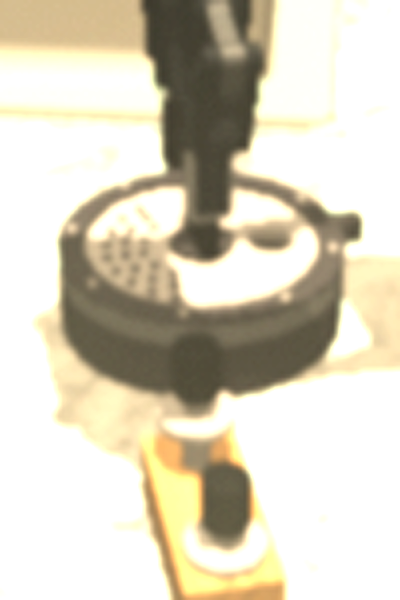

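The disc hole is now at about (571,279) in the 4x crop, on the line from the axis to the lug, and light shows through both holes. In the side crop the long knob is centred at about (195,367), below the gripper.

```bash
python3 - <<'E'
from h import *
t=manip.get_image('top');s=manip.get_image('side')
f=lambda x,y,z:ray(t,205+(x+.5)/4-.5,155+(y+.5)/4-.5,z)[:2].round(4)
print('hole',f(571,279,.054),'long top-view',f(208,207,.114))
g=lambda x,y,z:ray(s,215+(x+.5)/4-.5,130+(y+.5)/4-.5,z)[:2].round(4)
print('knob side',g(196,368,.099),'hole side',g(272,237,.054))
E
```

```text
hole [0.4629 0.0251] long top-view [0.4913 0.2225]
knob side [0.4917 0.2227] hole side [0.4611 0.0247]
```

```bash

J="python3 -m jog"
$J '[{"dx":-0.004,"dy":0.001,"dz":0.12,"ax":0,"ay":0,"az":0,"grip":0},{"dx":-0.004,"dy":0.001,"dz":0.24,"ax":0,"ay":0,"az":0,"grip":0},{"dx":-0.004,"dy":0.001,"dz":0.33,"ax":0,"ay":0,"az":0,"grip":0},{"dx":-0.004,"dy":0.001,"dz":0.4,"ax":0,"ay":0,"az":0,"grip":0},{"dx":-0.004,"dy":0.001,"dz":0.45,"ax":0,"ay":0,"az":0,"grip":0}]'
$J '[{"dx":0,"dy":0,"dz":0,"ax":0,"ay":0,"az":0,"grip":0},{"dx":0,"dy":0,"dz":0,"ax":0,"ay":0,"az":0,"grip":-1},{"dx":0,"dy":0,"dz":0,"ax":0,"ay":0,"az":0,"grip":-1},{"dx":0,"dy":0,"dz":0,"ax":0,"ay":0,"az":0,"grip":-1},{"dx":0,"dy":0,"dz":0,"ax":0,"ay":0,"az":0,"grip":-1}]' 50
python3 -c "from h import *;go(.4915,.2226,.086,18.4)"
```

```text
clock: 6.6
position: [0.4901, 0.2218, 0.0836]
ee_rot: [0.0, 0.987, 0.159, -0.001]
contact_force: [-1.0, -0.8, 0.2]
width: 0.0425
gripper_force: 0.0
clock: 7.02
position: [0.4916, 0.2225, 0.086]
ee_rot: [-0.0, 0.987, 0.159, 0.001]
contact_force: [0.1, 0.1, -0.1]
width: 0.0246
gripper_force: 49.0
t 7.02 pos [0.4916 0.2225 0.086 ] yaw 18.3 w 0.0246 F [ 0.1  0.1 -0.1] g 49.0
d [-0. -0.  0.] a [ 0.    -0.001 -0.001]
```

```bash

J="python3 -m jog"
$J '[{"dx":0,"dy":0,"dz":-0.05,"ax":0,"ay":0,"az":0,"grip":-1},{"dx":0,"dy":0,"dz":-0.12,"ax":0,"ay":0,"az":0,"grip":-1},{"dx":0,"dy":0,"dz":-0.22,"ax":0,"ay":0,"az":0,"grip":-1},{"dx":0,"dy":0,"dz":-0.34,"ax":0,"ay":0,"az":0,"grip":-1},{"dx":0,"dy":0,"dz":-0.42,"ax":0,"ay":0,"az":0,"grip":-1}]'
python3 -c "from h import *;go(.4622,.026,.186,18.4)"
```

```text
clock: 7.43
position: [0.4917, 0.2227, 0.1931]
ee_rot: [-0.0, 0.987, 0.159, 0.002]
contact_force: [1.0, 0.0, -0.7]
width: 0.0246
gripper_force: 49.1
t 7.43 pos [0.4917 0.2227 0.1931] yaw 18.3 w 0.0246 F [ 1.   0.  -0.7] g 49.1
d [-0.36   0.71   0.027] a [ 0.    -0.002 -0.001]
```

```bash

J="python3 -m jog"
$J '[{"dx":-0.03,"dy":0.06,"dz":0,"ax":0,"ay":0,"az":0,"grip":-1},{"dx":-0.09,"dy":0.18,"dz":0,"ax":0,"ay":0,"az":0,"grip":-1},{"dx":-0.15,"dy":0.3,"dz":0,"ax":0,"ay":0,"az":0,"grip":-1},{"dx":-0.21,"dy":0.42,"dz":0,"ax":0,"ay":0,"az":0,"grip":-1},{"dx":-0.26,"dy":0.52,"dz":0,"ax":0,"ay":0,"az":0,"grip":-1}]' >/dev/null
$J '[{"dx":-0.06,"dy":0.11,"dz":0,"ax":0,"ay":0,"az":0,"grip":-1},{"dx":-0.09,"dy":0.17,"dz":0,"ax":0,"ay":0,"az":0,"grip":-1},{"dx":-0.1,"dy":0.19,"dz":0,"ax":0,"ay":0,"az":0,"grip":-1},{"dx":-0.1,"dy":0.19,"dz":0,"ax":0,"ay":0,"az":0,"grip":-1},{"dx":-0.1,"dy":0.19,"dz":0,"ax":0,"ay":0,"az":0,"grip":-1}]' >/dev/null
python3 - <<'E'
from h import *
go(.4622,.026,.072,18.4)
s=manip.get_image('side')
B=cv2.resize(s['img'][100:250,200:330],(520,600),interpolation=2)
cv2.imwrite('pics/s3.png',cv2.convertScaleAbs(B[:,:,::-1],alpha=1.5))
for z in(.054,.13): print((px(s,[.4622,.026,z])-[200,100])*4)
E
```

```text
t 8.27 pos [0.4615 0.0261 0.1904] yaw 18.3 w 0.0246 F [ 0.8  0.4 -1.4] g 49.3
d [0.002 0.001 0.474] a [-0.    -0.001 -0.001]
[328.66422827 356.57930235]
[331.74116545 247.30840641]
```

View pics/s3.png

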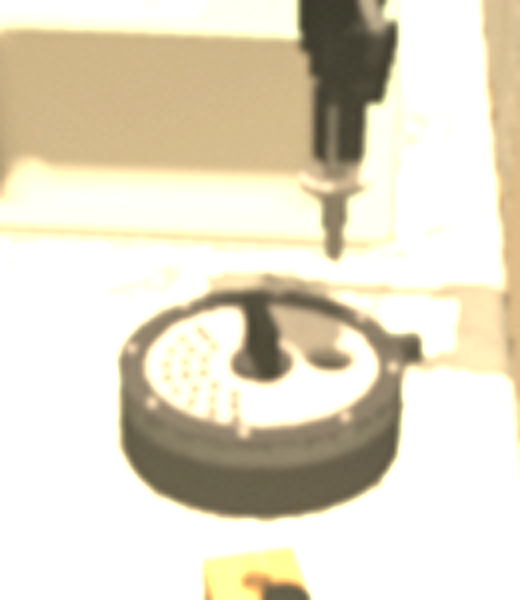

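```bash

J="python3 -m jog"
$J '[{"dx":0.009,"dy":0.003,"dz":0.08,"ax":0,"ay":0,"az":0,"grip":-1},{"dx":0.009,"dy":0.003,"dz":0.16,"ax":0,"ay":0,"az":0,"grip":-1},{"dx":0.009,"dy":0.003,"dz":0.23,"ax":0,"ay":0,"az":0,"grip":-1},{"dx":0.009,"dy":0.003,"dz":0.3,"ax":0,"ay":0,"az":0,"grip":-1},{"dx":0.009,"dy":0.003,"dz":0.32,"ax":0,"ay":0,"az":0,"grip":-1}]'
python3 -c "from h import *;go(.4635,.026,.072,18.4)"
```

```text
clock: 8.73
position: [0.462, 0.0271, 0.1078]
ee_rot: [-0.001, 0.987, 0.16, -0.002]
contact_force: [0.8, 0.4, -0.7]
width: 0.0244
gripper_force: 49.3
t 8.73 pos [0.462  0.0271 0.1078] yaw 18.4 w 0.0244 F [ 0.8  0.4 -0.7] g 49.3
d [0.005 0.006 0.143] a [-0.001  0.003  0.   ]
```

Inside the hole with no contact force. I'll continue in small steps.

```bash

J="python3 -m jog"
$J '[{"dx":0,"dy":0,"dz":0.03,"ax":0,"ay":0,"az":0,"grip":-1},{"dx":0,"dy":0,"dz":0.06,"ax":0,"ay":0,"az":0,"grip":-1},{"dx":0,"dy":0,"dz":0.09,"ax":0,"ay":0,"az":0,"grip":-1},{"dx":0,"dy":0,"dz":0.11,"ax":0,"ay":0,"az":0,"grip":-1},{"dx":0,"dy":0,"dz":0.12,"ax":0,"ay":0,"az":0,"grip":-1}]'
python3 -c "from h import *;go(.4635,.026,.072,18.4)"
```

```text
clock: 9.15
position: [0.4635, 0.0257, 0.0796]
ee_rot: [-0.0, 0.987, 0.159, -0.0]
contact_force: [-0.8, -0.8, -2.4]
width: 0.0249
gripper_force: 49.3
t 9.15 pos [0.4635 0.0257 0.0796] yaw 18.3 w 0.0249 F [-0.8 -0.8 -2.4] g 49.3
d [ 0.    -0.001  0.03 ] a [-0.     0.    -0.001]
```

```bash

J="python3 -m jog"
$J '[{"dx":0,"dy":0,"dz":0.01,"ax":0,"ay":0,"az":0,"grip":-1},{"dx":0,"dy":0,"dz":0.02,"ax":0,"ay":0,"az":0,"grip":-1},{"dx":0,"dy":0,"dz":0.03,"ax":0,"ay":0,"az":0,"grip":-1},{"dx":0,"dy":0,"dz":0.03,"ax":0,"ay":0,"az":0,"grip":-1},{"dx":0,"dy":0,"dz":0.03,"ax":0,"ay":0,"az":0,"grip":-1}]'
python3 -c "from h import *;go(.4635,.026,.072,18.4)"
```

```text
clock: 9.57
position: [0.4636, 0.0255, 0.0726]
ee_rot: [0.0, 0.987, 0.159, 0.0]
contact_force: [-0.2, 0.2, -1.3]
width: 0.0241
gripper_force: 49.3
t 9.57 pos [0.4636 0.0255 0.0726] yaw 18.3 w 0.0241 F [-0.2  0.2 -1.3] g 49.3
d [ 0.    -0.002  0.002] a [ 0.    -0.    -0.001]
```

```bash

J="python3 -m jog"
$J '[{"dx":0,"dy":0,"dz":0.002,"ax":0,"ay":0,"az":0,"grip":0},{"dx":0,"dy":0,"dz":0.002,"ax":0,"ay":0,"az":0,"grip":0},{"dx":0,"dy":0,"dz":0.002,"ax":0,"ay":0,"az":0,"grip":0},{"dx":0,"dy":0,"dz":-0.06,"ax":0,"ay":0,"az":0,"grip":0},{"dx":0,"dy":0,"dz":-0.16,"ax":0,"ay":0,"az":0,"grip":0}]'
$J '[{"dx":0,"dy":0,"dz":-0.16,"ax":0,"ay":0,"az":0,"grip":0},{"dx":0,"dy":0,"dz":-0.32,"ax":0,"ay":0,"az":0,"grip":0},{"dx":0,"dy":0.16,"dz":-0.35,"ax":0,"ay":0,"az":0,"grip":0},{"dx":0,"dy":0.32,"dz":-0.35,"ax":0,"ay":0,"az":0,"grip":0},{"dx":0,"dy":0.48,"dz":-0.35,"ax":0,"ay":0,"az":0,"grip":0}]'
$J '[{"dx":0,"dy":0.16,"dz":0,"ax":0,"ay":0,"az":0,"grip":0},{"dx":0,"dy":0.32,"dz":0,"ax":0,"ay":0,"az":0,"grip":0},{"dx":0,"dy":0.4,"dz":0,"ax":0,"ay":0,"az":0,"grip":0},{"dx":0,"dy":0.4,"dz":0,"ax":0,"ay":0,"az":0,"grip":0},{"dx":0,"dy":0.4,"dz":0,"ax":0,"ay":0,"az":0,"grip":0}]' >/dev/null
python3 - <<'E'
from h import *
t=manip.get_image('top');s=manip.get_image('side')
A=cv2.resize(t['img'][155:255,205:390],(555,300),interpolation=2)
B=cv2.resize(s['img'][140:300,200:330],(487,600),interpolation=2)[:,:245+200]
C=np.zeros((600,800,3),'uint8');C[:300,:400]=A[:,155:];C[:600,400:]=B[:,:400]
C[300:,:400]=A[:,:400]
cv2.imwrite('pics/f.png',cv2.convertScaleAbs(C[:,:,::-1],alpha=1.6))
E
```

```text
clock: 9.98
position: [0.4615, 0.0258, 0.1111]
ee_rot: [-0.001, 0.987, 0.159, -0.003]
contact_force: [-0.2, -0.1, -0.2]
width: 0.0428
gripper_force: 0.0
clock: 10.4
position: [0.5025, -0.0893, 0.2022]
ee_rot: [0.001, 0.987, 0.16, 0.002]
contact_force: [1.2, -0.4, -0.3]
width: 0.0424
gripper_force: 0.0
```

View pics/f.png

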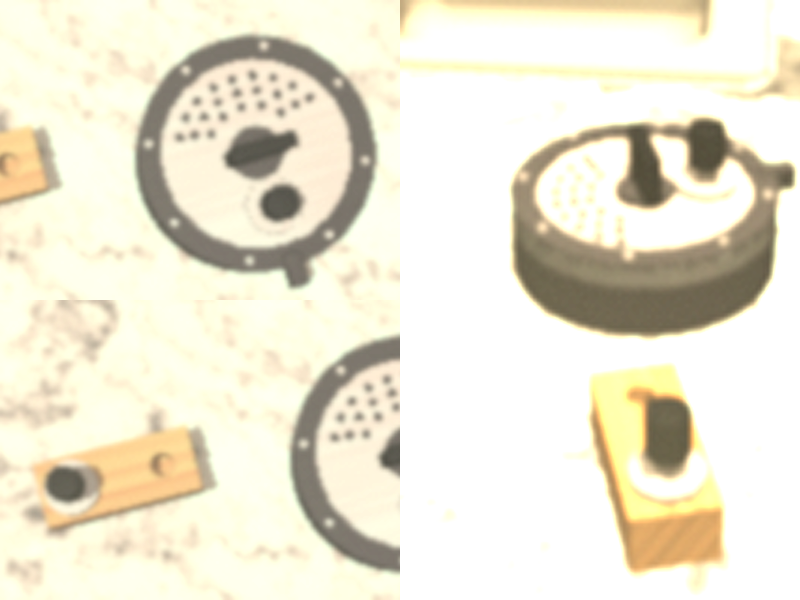

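The long pin stands upright with its flange flat on the disc (knob at about (282,203) top, (707,150) side). The disc lines up with the lug, the short pin is untouched, and the gripper is clear.

```bash
python3 -c "from rig import manip;print(manip.sign_off())"
```

```text
the job is handed in; nothing more can be done
None
```

I turned the disc into line and put the long pin fully home through both holes, left the short pin untouched in the block, and handed the job in at about 11 s on the robot's clock; the hand-in returned no verdict.

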